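# Repack three parts in reverse order and close the kit box

### The job

Move the three parts from the row of coloured nests into the blue kit box, one part to each compartment and in reverse order as the robot sees it: the part from the leftmost nest goes into the rightmost compartment, the middle one into the middle, and the part from the rightmost nest into the leftmost compartment. Then put the clear, orange-rimmed lid on the box so that it sits flat, all the way down on the rim.

Things in the scene. Friction and masses are not known exactly. Their poses are not given: they have to be found in the camera images.
- steel_nut: Bright silver hexagon nut, 30 mm across flats, 35 mm across corners, 16 mm high. Origin: centre of its underside; z up along the hole; two of the flats face along its x axis (15 mm from the centre).
- black_nut: Black hexagon nut, 30 mm across flats, 35 mm across corners, 16 mm high. Origin: centre of its underside; z up along the hole; two of the flats face along its x axis (15 mm from the centre).
- brass_ring: Pale brass-coloured flat ring (bushing), 41 mm outside diameter, 6 mm thick, lying flat. Origin: centre of its underside; z up.
- nest_green: Green nest. Tile 54x54x4 mm with a round post (22 mm diameter) that carries the part. Origin: centre of the tile's underside, 4 mm above the bench; post top 14 mm above it. x axis along the row, towards its left end. Fixed; the three nests stand in one straight row 60 mm apart, in any order, on a strip 4 mm thick. At the start it carries the silver nut.
- nest_yellow: Yellow nest. Tile 54x54x4 mm with a round post (22 mm diameter) that carries the part. Origin: centre of the tile's underside, 4 mm above the bench; post top 14 mm above it. x axis along the row, towards its left end. Fixed; the three nests stand in one straight row 60 mm apart, in any order, on a strip 4 mm thick. At the start it carries the black nut.
- nest_white: White nest. Tile 54x54x4 mm with a round post (22 mm diameter) that carries the part. Origin: centre of the tile's underside, 4 mm above the bench; post top 14 mm above it. x axis along the row, towards its left end. Fixed; the three nests stand in one straight row 60 mm apart, in any order, on a strip 4 mm thick. At the start it carries the brass ring.
- kit_box: Blue open box, fixed, 184 (x) by 98 (y) by 28 mm high, walls 3, floor 4 mm. Origin: centre of its underside, on the bench; x along its length, to the robot's left. Two dividers (18 mm high) at x = -30 and +30 mm make three compartments 57x92 mm, centred at x = -60 (rightmost), 0 and +60 mm (leftmost), y = 0. Bins and drawers up to 230 mm high stand between it and the nests, beyond x = 0.52 m.
- lid: Loose clear lid, orange rim, black bar handle, 206 (x) by 120 mm (y), right side up. Origin: centre of the skirt's lower edge; z up. Skirt 12 mm high under a 4 mm top plate; inside 200x114 mm: 8 mm play all round the box. Handle at the centre: 70 mm along x, 14 mm wide in y, 16 to 42 mm above the origin. Fits either way round; seated, its origin is 16 mm above the box's.
Things that resemble listed ones, but are neither listed nor needed, are in the scene too. Leave any purple look-alike of the brass_ring alone.

How it is judged:
At the end, for the whole second after the job is handed in: One part on the floor of each compartment (origin under 14 mm above the box's), in reverse order of the nests: leftmost nest to rightmost compartment. Lid within 15 mm of the box's centre, origin 12 to 20 mm above the box's, tilt under 0.05 rad. All at rest (under 20 mm/s) (y of steel_nut in the frame of kit_box between -0.047 and 0.047 m and x of steel_nut in the frame of kit_box between -0.09 and 0.09 m and z of each of steel_nut, black_nut, brass_ring in the frame of kit_box below 0.014 m and y of black_nut in the frame of kit_box between -0.047 and 0.047 m and x of black_nut in the frame of kit_box between -0.09 and 0.09 m and y of brass_ring in the frame of kit_box between -0.047 and 0.047 m and x of brass_ring in the frame of kit_box between -0.09 and 0.09 m and ((x of nest_yellow in the frame of nest_green above 0 m and ((x of black_nut in the frame of kit_box below -0.03 m and x of steel_nut in the frame of kit_box above -0.03 m) or (x of black_nut in the frame of kit_box below 0.03 m and x of steel_nut in the frame of kit_box above 0.03 m))) or (not (x of nest_yellow in the frame of nest_green above 0 m) and ((x of steel_nut in the frame of kit_box below -0.03 m and x of black_nut in the frame of kit_box above -0.03 m) or (x of steel_nut in the frame of kit_box below 0.03 m and x of black_nut in the frame of kit_box above 0.03 m)))) and ((x of nest_white in the frame of nest_green above 0 m and ((x of brass_ring in the frame of kit_box below -0.03 m and x of steel_nut in the frame of kit_box above -0.03 m) or (x of brass_ring in the frame of kit_box below 0.03 m and x of steel_nut in the frame of kit_box above 0.03 m))) or (not (x of nest_white in the frame of nest_green above 0 m) and ((x of steel_nut in the frame of kit_box below -0.03 m and x of brass_ring in the frame of kit_box above -0.03 m) or (x of steel_nut in the frame of kit_box below 0.03 m and x of brass_ring in the frame of kit_box above 0.03 m)))) and ((x of nest_white in the frame of nest_yellow above 0 m and ((x of brass_ring in the frame of kit_box below -0.03 m and x of black_nut in the frame of kit_box above -0.03 m) or (x of brass_ring in the frame of kit_box below 0.03 m and x of black_nut in the frame of kit_box above 0.03 m))) or (not (x of nest_white in the frame of nest_yellow above 0 m) and ((x of black_nut in the frame of kit_box below -0.03 m and x of brass_ring in the frame of kit_box above -0.03 m) or (x of black_nut in the frame of kit_box below 0.03 m and x of brass_ring in the frame of kit_box above 0.03 m)))) and horizontal distance between lid and kit_box below 0.015 m and z of lid in the frame of kit_box between 0.012 and 0.02 m and angle between lid's own z axis and vertical below 0.05 rad and linear speed of each of steel_nut, black_nut, brass_ring, lid below 0.02 m/s); the robot touches nothing.
It also fails if it takes over 112 s, if anything falls off the work surface, if the arm or the gripper's body presses on something with over 40 N, if the wrist force passes 120 N, or if a joint passes its speed limit or range.

### The arm

A 6-joint arm with a two-finger parallel gripper is mounted at the origin on a cart in front of the work surface, level with it; the furniture and walls round the work are solid. World frame = base frame: x ahead of the robot, y to its left, z up, the work surface at z = 0. Lengths are in m, angles in rad, forces in N, time in s.
With the tool pointing down it reaches from about 0.425 to 0.95 m from the base axis. Payload 3.5 kg.
Tool frame: the origin (TCP) lies midway between the tips of the shut fingers; the grasp point (between the pads) lies 19 mm behind it (ctrl.pinch_z is the distance from the TCP to the grasp point, in m); z points along the fingers, y is the line along which they close (so a half turn about z gives the same grasp; the last joint's range is limited). The gripper opens to 85 mm and grips with 20 to 120 N. Pads are 22 mm wide; open, the fingers measure 114 mm over their backs; the gripper's body (76 mm by 85 mm) begins 54 mm behind the grasp point. The pads swing forward as they close: fully open they stand 13 mm farther back than shut.
Start: joints at [-1.409, 0.286, 1.577, -0, 1.279, -0.15], TCP at [0.207, -0.642, 0.231] pointing down, gripper open.
Joint ranges: [-2.77, 2.77], [-0.9, 2.22], [0.21, 2.48], [-1.53, 4.67], [0.24, 2.81], [-2.84, 2.84]. Speed limits (rad/s): [2.79, 2.79, 3.14, 3.14, 3.14, 3.14].

### API

Orientations are given as a unit quaternion [x, y, z, w].
In Python, from plant import get_state, viewer, sign_off, ctrl gives the robot as it stands. The module is installed in compiled form; this text tells all that it offers.
- The arm moves only by the shell command python3 -m handwheel 'ROWS' [FORCE]. ROWS is JSON, a list that holds one entry, the list of rows, each a list of 5 numbers: the finger opening in m, from 0 to 0.0854, then the shift along the tool's x, y, z in m, then the turn about the tool's z in degrees. In form: [[[claw, x, y, z, spin], ...]]. A call has 1 to 12 rows; each row shifts and turns the commanded pose from where the row before left it, along the tool's axes as they then stand; what a row does not reach is not made up. A row lasts 1/12 s, in which the tool goes at most 41.7 mm and 7.16 degrees, less where a joint would pass 70% of its speed; a pose out of reach is approached as far as the arm can. A call is refused whole if a number of a shift passes 0.0417 or a number of a turn 7.16, either way. A call with a gripper value outside its range is refused whole. The fingers move at their own pace and stop on an object; FORCE is the grip in N (left out, the last holds). Time passes only in rows, so rows that do not move let the fingers close. It gives the time, the measured TCP pose, the force, the opening and the grip force at its end, in the units of the state.
- get_state(): the state, without advancing time (a new reading comes with each control period).
- viewer.read_camera(name): name is "side" or "top" or "wrist"; returns the picture (384x512x3 uint8, blue, green, red); there is no depth.
- viewer.camera_params(name): a dict with "fov_y" (degrees; the focal length in pixels is half the picture's height over the tangent of half this angle, whatever the lens; pixels are square), "cx", "cy" (the principal point, pixels), "k1" (the pictures are not rectified: a ray, as slopes to the right and down, at radius r is drawn at 1 + k1 r^2 times it, then the intrinsics apply), "xyz" and "attitude" of the camera in the world; the wrist camera has in their place "hand_eye" (4x4, takes a point from camera to tool coordinates, whose origin is the TCP and whose axes are the flange's). Camera axes: x right, y up, looking along -z (the intrinsics and any distortion apply to the point x, -y, -z); pixel columns grow to the right and rows downward; lengths in m; the calibration is good to about 2 mm. A picture is of the moment at which its call begins: read the wrist's pose just before it. camera_params takes no time and is no camera call.
- sign_off(): hands the job in; it is judged then, once.
Trained networks look in the newest picture that a camera, given by its name, has taken for a name from the list of things; names that differ only in an ending like _2 or _b are one class to them, and where a whole thing is asked for, a point or a joint stands for the part that bears it (a point fixed in the world has none). Each returns a list of dicts, best first, with "confidence" (0 to 1); they miss things now and then, are a little off and sometimes report something else, mostly with a low value. They report only what shows in the picture. A call takes as long as a camera call. They do not tell look-alikes from the thing itself.
- viewer.look_for(camera, name): "extent" ([left, top, width, height] as shares, 0 to 1, of the picture: columns of its width, rows of its height, round what is visible of it).
- viewer.outline_of(camera, name): "mask" (384x512 bool, what is visible of it) and "extent" ([left, top, width, height] as shares, 0 to 1, of the picture: columns of its width, rows of its height, round what is visible of it).
- viewer.pinpoint(camera, name): "xy" ([column, row] as shares, 0 to 1, of the picture: columns of its width, rows of its height: a listed point, or the origin of a listed thing).
The state is a dict: "time": time; "qpos": joint angles; "dq": joint speeds; "joint_efforts": joint torques, N m; "eef_pos": TCP position; "tcp_rot": TCP orientation; "contact_force": force on the tool from outside, world axes, zero at the start; "wrist_torque": the same for the moment, N m; "opening": opening from 0.0 (shut) to 1.0 (fully open); "finger_force": force on a finger pad.
Only numpy, scipy, OpenCV 4.12 (cv2) and the standard library are available. Lean on these libraries where they do the work, as an engineer would, in place of code of your own. Each camera call takes 0.05 s, during which the arm holds its last target. There are 200 camera calls.

## Working session

There is one attempt and no reset: what is moved stays moved. The work goes in short steps, Python scripts to look and compute and a shell command to move; the robot and the scene stay as the last step left them, time stands still between calls to the robot, and variables do not carry over. Pictures are saved under pics/ and viewed, at most 14 in all, crops included, and the job is handed in when it is done.

```bash
mkdir -p pics; cat > h.py <<'E'
import numpy as np, cv2
from scipy.spatial.transform import Rotation as R
from plant import get_state, viewer, ctrl
def cam(name, st=None):
    p=viewer.camera_params(name)
    f=192/np.tan(np.radians(p["fov_y"])/2)
    if "xyz" in p:
        a=p["attitude"]; a=np.array(a,float)
        Rm=R.from_quat(a).as_matrix() if a.size==4 else a.reshape(3,3)
        t=np.array(p["xyz"])
    else:
        st=st or get_state(); H=np.array(p["hand_eye"])
        Rt=R.from_quat(st["tcp_rot"]).as_matrix()
        Rm=Rt@H[:3,:3]; t=Rt@H[:3,3]+np.array(st["eef_pos"])
    return f,p["cx"],p["cy"],p["k1"],Rm,t
def ray(c,u,v):
    f,cx,cy,k1,Rm,t=c
    d=np.array([(u-cx)/f,(v-cy)/f]); s=d.copy()
    for _ in range(20): s=d/(1+k1*(s@s))
    return t,Rm@np.array([s[0],-s[1],-1])
def px2z(c,u,v,z):
    t,d=ray(c,u,v); return t+d*(z-t[2])/d[2]
def proj(c,P):
    f,cx,cy,k1,Rm,t=c
    q=Rm.T@(np.array(P)-t); s=np.array([q[0],-q[1]])/-q[2]
    s=s*(1+k1*(s@s)); return s*f+[cx,cy]
def tri(c1,p1,c2,p2):
    A=[];b=[]
    M=np.zeros((3,3));y=np.zeros(3)
    for c,p in((c1,p1),(c2,p2)):
        t,d=ray(c,*p); d=d/np.linalg.norm(d); N=np.eye(3)-np.outer(d,d); M+=N;y+=N@t
    return np.linalg.solve(M,y)
E
python3 - <<'E'
from h import *
print(get_state())
for n in("side","top","wrist"):
    im=viewer.read_camera(n); cv2.imwrite(f"pics/{n}0.png",im); print(n,viewer.camera_params(n))
Z=dict(steel_nut=.018,black_nut=.018,brass_ring=.018,nest_green=.004,nest_yellow=.004,nest_white=.004,kit_box=0,lid=0)
for n in("top","side"):
    c=cam(n)
    for k in Z:
        try:
            for r in viewer.pinpoint(n,k)[:3]:
                u,v=r["xy"][0]*512,r["xy"][1]*384
                print(n,k,round(r["confidence"],2),round(u),round(v),px2z(c,u,v,Z[k]).round(3))
        except Exception as e: print(k,e)
E
```

```text
{'time': 0.0, 'qpos': array([-1.40899704e+00,  2.87189985e-01,  1.57816180e+00,  4.62648666e-05,
        1.27858669e+00, -1.50000301e-01]), 'dq': array([ 0.00162736, -0.0013966 ,  0.00021663,  0.00162998,  0.00071141,
        0.00101961]), 'joint_efforts': array([ 1.32420668e-03, -4.05971396e+01, -2.92626840e+01, -1.15993521e-04,
        5.79556392e-03, -9.38133326e-06]), 'eef_pos': array([ 0.20700447, -0.64179661,  0.22993919]), 'tcp_rot': array([ 9.87872580e-01,  1.55262327e-01,  1.52240921e-05, -1.17302046e-03]), 'contact_force': array([-0.83775183,  0.22058479, -0.15686625]), 'wrist_torque': array([ 0.02498063, -0.0312697 , -0.04653287]), 'finger_force': 0.0, 'opening': 1.000830613534474}
side {'fov_y': 54.69032275406408, 'cx': 253.92429700708357, 'cy': 189.2476094960234, 'k1': 0.03579177476458358, 'xyz': array([0.33998091, 1.07091493, 0.5953917 ]), 'attitude': array([-0.02295327,  0.51761447,  0.85331577, -0.05831465])}
top {'fov_y': 49.61958199300989, 'cx': 256.67370955224015, 'cy': 186.19614372803412, 'k1': 0.04126337168325588, 'xyz': array([0.34803969, 0.04634719, 1.29679431]
[... 839 characters left out ...]
llow 0.62 139 164 [0.53  0.421 0.004]
top nest_white 0.54 154 175 [0.496 0.373 0.004]
top kit_box 0.84 380 200 [ 0.436 -0.334  0.   ]
top lid 0.64 384 152 [ 0.585 -0.345  0.   ]
top lid 0.5 171 187 [0.459 0.321 0.   ]
side steel_nut 0.67 239 247 [0.462 0.3   0.018]
side black_nut 0.73 200 276 [0.534 0.42  0.018]
side brass_ring 0.67 280 257 [0.354 0.323 0.018]
side brass_ring 0.6 223 262 [0.491 0.365 0.018]
side brass_ring 0.54 282 285 [0.344 0.425 0.018]
side nest_green 0.76 240 257 [0.456 0.322 0.004]
side nest_green 0.69 204 279 [0.526 0.415 0.004]
side nest_white 0.47 222 268 [0.491 0.372 0.004]
side kit_box 0.78 267 159 [ 0.448 -0.336  0.   ]
side lid 0.95 237 155 [ 0.576 -0.36   0.   ]
```

View pics/top0.png

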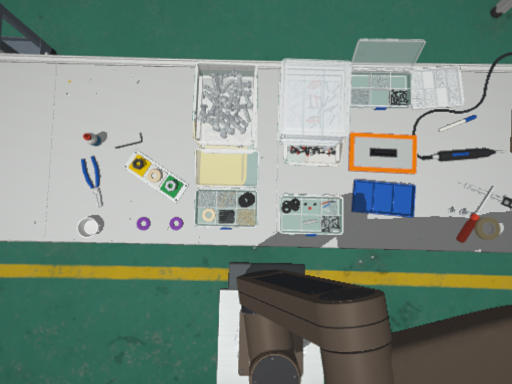

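View pics/side0.png

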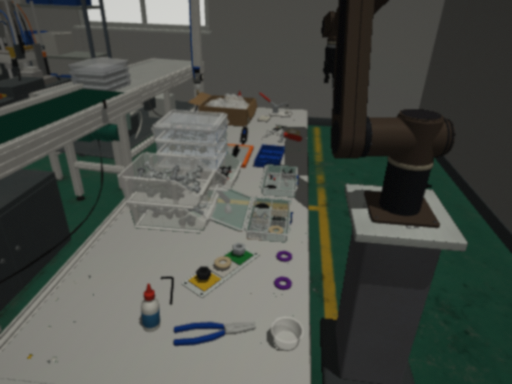

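Top view: the nest row is yellow (139,165), white (154,176), green (174,186), so left to right as the robot sees it. The blue box is at (384,198) and the orange-rimmed lid at (383,152). Candidates for the brass ring are (154,176), (143,224) and (177,224). The last two are purple and lie on the bench, while the first is pale and sits on the white nest, so I take the first and will confirm it in a close crop. Next I move to view the box and lid on the way.

```bash
python3 -m handwheel '[[[0.06,0,0,0,-7.16],[0.06,0,0,0,-7.16],[0.06,0,0,0,-7.16],[0.06,0,0,0,-7.16],[0.06,0,0,0,-7.16],[0.06,0.034,0.0046,-0.005,0],[0.06,0.034,0.0046,-0.005,0],[0.06,0.034,0.0046,-0.005,0],[0.06,0.034,0.0046,-0.005,0],[0.06,0.034,0.0046,-0.005,0],[0.06,0.034,0.0046,-0.005,0],[0.06,0.034,0.0046,-0.005,0]]]' 40
python3 -m handwheel '[[[0.06,0.034,0.0046,-0.005,0],[0.06,0.034,0.0046,-0.005,0],[0.06,0.034,0.0046,-0.005,0],[0.06,0.034,0.0046,-0.005,0],[0.06,0.034,0.0046,-0.005,0],[0.06,0.034,0.0046,-0.005,0],[0.06,0.034,0.0046,-0.005,0],[0.06,0,0,0,0],[0.06,0,0,0,0]]]'
cat >> h.py <<'E'
def yaw(st): x=R.from_quat(st["tcp_rot"]).as_matrix()[:,0]; return np.degrees(np.arctan2(x[1],x[0]))
def go(x,y,z,yw=None,st=None):
    st=st or get_state(); p=np.array(st["eef_pos"]); Rt=R.from_quat(st["tcp_rot"]).as_matrix()
    y0=yaw(st)
    if yw is None: yw=y0
    sp=-((yw-y0+180)%360-180)
    a=np.radians(yw); X=np.array([np.cos(a),np.sin(a),0]); Y=np.array([np.sin(a),-np.cos(a),0])
    d=np.array([x,y,z])-p
    print("spin first",round(sp,1),"then tool d",np.round([d@X,d@Y,-d[2]],4),"rows@.036:",round(np.linalg.norm(d)/.036,1))
def snap(name,fn):
    st=get_state(); im=viewer.read_camera(name); cv2.imwrite("pics/"+fn,im); return st,im
E
python3 - <<'E'
from h import *
st,im=snap("wrist","w1.png"); c=cam("wrist",st)
print(st["eef_pos"],yaw(st),st["time"])
for k,z in(("kit_box",0),("lid",0)):
    for r in viewer.pinpoint("wrist",k)[:2]:
        u,v=r["xy"][0]*512,r["xy"][1]*384; print(k,r["confidence"],u,v,px2z(c,u,v,z))
hsv=cv2.cvtColor(im,cv2.COLOR_BGR2HSV)
for k,lo,hi,z in(("box",(105,120,30),(125,255,255),.028),("lid",(5,150,120),(20,255,255),.014)):
    m=cv2.inRange(hsv,lo,hi); n,l,s,_=cv2.connectedComponentsWithStats(cv2.morphologyEx(m,cv2.MORPH_CLOSE,np.ones((9,9))))
    i=1+np.argmax(s[1:,4]); vv,uu=np.nonzero(l==i)
    P=np.array([px2z(c,a,b,z)[:2] for a,b in zip(uu,vv)]).astype(np.float32)
    print(k,s[i],cv2.minAreaRect(P))
E
```

```text
time: 1.95
eef_pos: [0.375, -0.4685, 0.2668]
tcp_rot: [0.892, 0.451, 0.0, 0.0]
contact_force: [0.1, -0.4, -0.1]
opening: 0.703
finger_force: 0.0
time: 2.7
eef_pos: [0.542, -0.2959, 0.3018]
tcp_rot: [0.892, 0.453, 0.0, 0.0]
contact_force: [-0.2, -1.2, 0.2]
opening: 0.702
finger_force: 0.0
[ 0.54204032 -0.29586739  0.30179622] 53.860269715821865 2.7
kit_box 0.97 217.088 216.61440000000002 [ 0.44027986 -0.33729976  0.        ]
box [ 151  152  125  133 8122] ((0.4427778720855713, -0.3356408476829529), (0.18293341994285583, 0.10112670809030533), 85.95836639404297)
lid [ 262  187  105   53 1016] ((0.5807048678398132, -0.38947874307632446), (0.09992839395999908, 0.11750137060880661), 88.29000091552734)
```

View pics/w1.png

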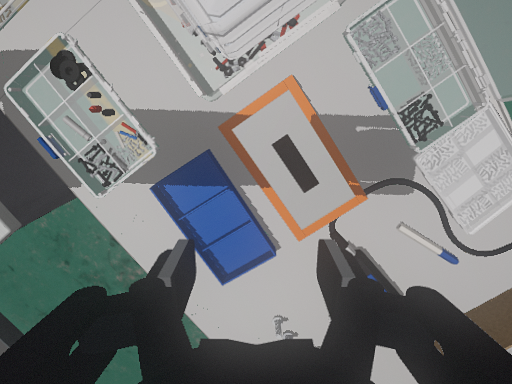

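The wrist view shows the box in the centre left (about 213,215) and the lid outline with corners (292,76), (219,127), (300,240) and (367,198). The dark handle is at (296,163). I'll move to the nests now and compute the lid pose at the same time.

```bash
python3 - <<'E'
from h import *
st=get_state(); c=cam("wrist",st)
C=np.array([px2z(c,u,v,.016)[:2] for u,v in((292,76),(219,127),(300,240),(367,198))],np.float32)
print("lid",cv2.minAreaRect(C),C.mean(0),"handle",px2z(c,296,163,.042))
H=np.array([px2z(c,u,v,.042)[:2] for u,v in((287,134),(272,143),(304,192),(319,184))],np.float32);print(cv2.minAreaRect(H))
im=cv2.imread("pics/w1.png");hsv=cv2.cvtColor(im,cv2.COLOR_BGR2HSV)
E
python3 -m handwheel '[[[0.06,0.0269,-0.0227,0,0],[0.06,0.0269,-0.0227,0,0],[0.06,0.0269,-0.0227,0,0],[0.06,0.0269,-0.0227,0,0],[0.06,0.0269,-0.0227,0,0],[0.06,0.0269,-0.0227,0,0],[0.06,0.0269,-0.0227,0,0],[0.06,0.0269,-0.0227,0,0],[0.06,0.0269,-0.0227,0,0],[0.06,0.0269,-0.0227,0,0],[0.06,0.0269,-0.0227,0,0],[0.06,0.0269,-0.0227,0,0]]]'
python3 -m handwheel '[[[0.06,0.0269,-0.0227,0,0],[0.06,0.0269,-0.0227,0,0],[0.06,0.0269,-0.0227,0,0],[0.06,0.0269,-0.0227,0,0],[0.06,0.0269,-0.0227,0,0],[0.06,0.0269,-0.0227,0,0],[0.06,0.0269,-0.0227,0,0],[0.06,0,0,0.035,0],[0.06,0,0,0.035,0],[0.06,0,0,0.035,0],[0.06,0,0,0.035,0],[0.06,0,0,0,0]]]'
python3 -m handwheel '[[[0.06,0,0,0,0]]]'
python3 - <<'E'
from h import *
st,im=snap("wrist","w2.png"); c=cam("wrist",st)
print(st["eef_pos"],yaw(st),st["time"])
for k,z in(("steel_nut",.018),("black_nut",.018),("brass_ring",.018),("nest_green",.004),("nest_yellow",.004),("nest_white",.004)):
    for r in viewer.pinpoint("wrist",k)[:2]:
        u,v=r["xy"][0]*512,r["xy"][1]*384; print(k,round(r["confidence"],2),round(u,1),round(v,1),px2z(c,u,v,z).round(4))
cv2.imwrite("pics/w2c.png",cv2.resize(im[60:310,90:423],None,fx=2.4,fy=2.4,interpolation=cv2.INTER_CUBIC))
E
```

```text
lid ((0.5812941789627075, -0.3382469415664673), (0.2028755247592926, 0.11686810851097107), 88.41791534423828) [ 0.5810572 -0.3386205] handle [ 0.5816709  -0.33175348  0.042     ]
((0.5809923410415649, -0.33269840478897095), (0.08059763163328171, 0.022493399679660797), 87.446533203125)
time: 3.85
eef_pos: [0.5125, 0.1244, 0.3012]
tcp_rot: [0.893, 0.45, -0.0, 0.0]
contact_force: [-0.1, 1.0, 0.7]
opening: 0.702
finger_force: 0.0
time: 4.85
eef_pos: [0.4922, 0.3662, 0.1519]
tcp_rot: [0.893, 0.45, -0.008, 0.0]
contact_force: [-1.7, 0.2, -1.4]
opening: 0.703
finger_force: 0.0
time: 4.93
eef_pos: [0.4956, 0.3682, 0.1589]
tcp_rot: [0.893, 0.451, -0.003, 0.0]
contact_force: [0.4, 0.2, 1.2]
opening: 0.705
finger_force: 0.0
[0.49561156 0.36818141 0.15892828] 53.55452115744513 4.9333
steel_nut 0.75 263.0 239.2 [0.4676 0.317  0.018 ]
black_nut 0.82 250.3 114.2 [0.5296 0.4212 0.018 ]
black_nut 0.57 252.7 183.3 [0.4936 0.3692 0.018 ]
brass_ring 0.87 123.6 236.2 [0.3564 0.4023 0.018 ]
brass_ring 0.61 184.6 296.8 [0.3603 0.312  0.018 ]
nest_green 0.81 258.1 235.6 [0.4622 0.3179 0.004 ]
nest_yellow 0.88 244.6 119.9 [0.5217 0.4199 0.004 ]
nest_white 0.85 252.6 178.0 [0.4944 0.3707 0.004 ]
```

View pics/w2c.png

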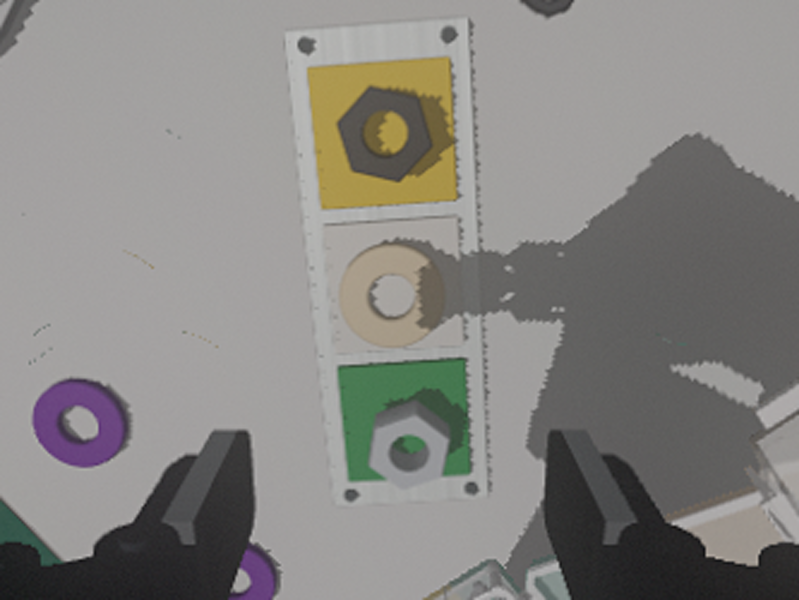

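The crop confirms the choice: the pale ring sits on the white nest at (391,296) of the crop, with purple look-alikes at (80,422) and (257,575). The black nut is on yellow at (385,133) and the silver nut on green at (410,447). Next I fit their poses by silhouette.

```bash
cat > fit.py <<'E'
from h import *
from scipy.optimize import minimize
def pts(name,x,y,yw):
    if name=="brass_ring": a=np.radians(np.arange(0,360,10)); r,z=.0205,(.018,.024)
    else: a=np.radians(yw+30+np.arange(0,360,60)); r,z=.015/np.cos(np.pi/6),(.018,.034)
    return np.array([[x+r*np.cos(t),y+r*np.sin(t),k] for k in z for t in a])
def sil(c,P,s=4):
    q=np.array([proj(c,p) for p in P]).astype(np.float32)
    m=np.zeros((384*s,512*s),np.uint8); cv2.fillConvexPoly(m,cv2.convexHull(((q+.5)*s).round().astype(np.int32)),255)
    return cv2.resize(m,(512,384),interpolation=cv2.INTER_AREA)/255.
def fit(name,c,mask,x,y):
    mk=mask.astype(float); best=None
    def cost(p):
        s=sil(c,pts(name,*p)); return np.abs(s-mk).sum()/mk.sum()
    for yw in ([0] if name=="brass_ring" else [0,15,30,45]):
        r=minimize(cost,[x,y,yw],method="Nelder-Mead",options=dict(initial_simplex=[[x,y,yw],[x+.006,y,yw],[x,y+.006,yw],[x,y,yw+12]],maxiter=120))
        if best is None or r.fun<best.fun: best=r
    return best
E
python3 - <<'E'
from fit import *
st=get_state(); im=viewer.read_camera("wrist"); c=cam("wrist",st)
big=cv2.resize(im,None,fx=3,fy=3,interpolation=cv2.INTER_CUBIC)
print(st["eef_pos"],yaw(st))
for k,x,y in(("steel_nut",.464,.319),("black_nut",.528,.42),("brass_ring",.495,.37)):
    e=proj(c,(x,y,.022))
    rs=[r for r in viewer.outline_of("wrist",k)]
    r=min(rs,key=lambda r:np.hypot((r["extent"][0]+r["extent"][2]/2)*512-e[0],(r["extent"][1]+r["extent"][3]/2)*384-e[1]))
    b=fit(k,c,r["mask"],x,y); print(k,r["confidence"],b.x.round(4),b.fun, r["mask"].sum())
    q=np.array([proj(c,p) for p in pts(k,*b.x)]); n=len(q)//2
    for a in (q[:n],q[n:]): cv2.polylines(big,[((a+.5)*3).astype(np.int32)],True,(0,0,255),1)
    print((np.mod(b.x[2],60)))
cv2.imwrite("pics/fit.png",big[150:830,430:1130])
E
```

```text
[0.49753772 0.3705802  0.16381621] 53.65395633022421
steel_nut 0.58 [ 0.4624  0.3171 72.9889] 0.14328671172678398 879
12.988856568392123
black_nut 0.95 [  0.5288   0.4209 -21.0093] 0.3145323416723011 870
38.990672232121966
brass_ring 0.84 [0.4938 0.3703 3.2813] 0.3098861203870194 1145
3.281270106536917
```

```bash
python3 -c "
import cv2;a=cv2.imread('pics/fit.png');cv2.imwrite('pics/fit2.png',a[:590])"
```

```text
(no output)
```

View pics/fit2.png

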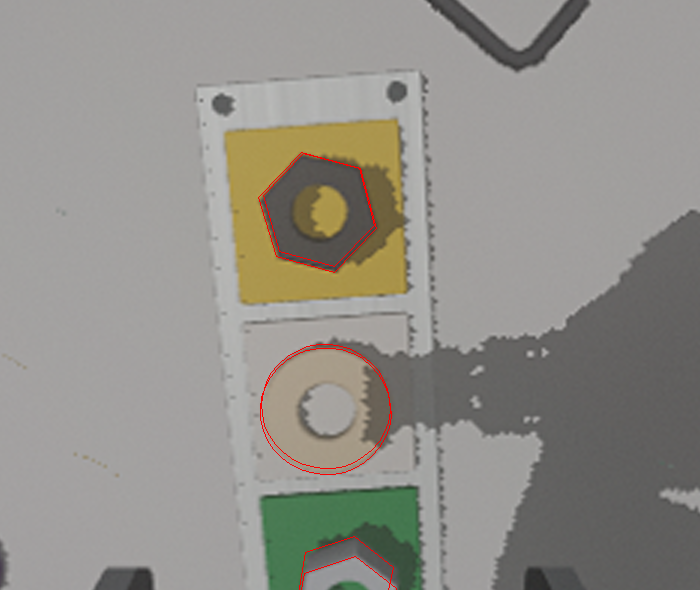

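The fit overlay matches all three parts well: the hexes and the ring circle coincide with the edges. First pick is the black nut, with the flats at tool yaw 69°.

```bash
python3 - <<'E'
from h import *
go(.5288,.4209,.011,69)
E
```

```text
spin first -15.3 then tool d [0.0588 0.012  0.1509] rows@.036: 4.5
```

```bash
python3 -m handwheel '[[[0.06,0,0,0,-7.1],[0.06,0,0,0,-7.1],[0.06,0,0,0,-1.1],[0.06,0.0294,0.006,0.02,0],[0.06,0.0294,0.006,0.02,0],[0.06,0,0,0.03,0],[0.06,0,0,0.03,0],[0.06,0,0,0.02,0],[0.06,0,0,0.01,0],[0.06,0,0,0,0],[0.06,0,0,0,0]]]' 40
python3 - <<'E'
from h import *
st=get_state();print(st["eef_pos"],yaw(st)); go(.5288,.4209,.011)
E
```

```text
time: 6.4
eef_pos: [0.5289, 0.4208, 0.0316]
tcp_rot: [0.825, 0.566, 0.0, -0.0]
contact_force: [0.4, 0.4, -0.1]
opening: 0.697
finger_force: 0.0
[0.52887407 0.42082567 0.0315978 ] 68.90709738331863
spin first -0.0 then tool d [ 0.     -0.0001  0.0206] rows@.036: 0.6
```

```bash
python3 -m handwheel '[[[0.06,0,0,0.012,0],[0.06,0,0,0.0085,0],[0.06,0,0,0,0],[0.02,0,0,0,0],[0.02,0,0,0,0],[0.02,0,0,0,0],[0.02,0,0,0,0],[0.02,0,0,0,0],[0.02,0,0,0,0],[0.02,0,0,0,0]]]' 40
```

```text
time: 7.23
eef_pos: [0.5292, 0.421, 0.0116]
tcp_rot: [0.824, 0.566, 0.001, 0.0]
contact_force: [0.9, 0.2, 2.8]
opening: 0.342
finger_force: 39.8
```

The black nut is gripped (opening 29 mm, 40 N). Lifting and working out the transit.

```bash
python3 -m handwheel '[[[0.02,0,0,-0.03,0],[0.02,0,0,-0.036,-7.1],[0.02,0,0,-0.036,-7.1],[0.02,0,0,-0.036,-2.9],[0.02,0,0,-0.036,0],[0.02,0,0,-0.036,0],[0.02,0,0,-0.036,0],[0.02,0,0,-0.034,0],[0.02,0,0,0,0]]]'
python3 - <<'E'
from h import *
st=get_state();print(st["eef_pos"],yaw(st)); go(.4376,-.396,.29,86)
E
```

```text
time: 7.98
eef_pos: [0.5313, 0.4223, 0.3011]
tcp_rot: [0.731, 0.682, 0.007, 0.002]
contact_force: [0.5, 1.0, 0.7]
opening: 0.339
finger_force: 39.8
[0.53129659 0.42231406 0.30107855] 86.07811027431039
spin first 0.1 then tool d [-0.8229 -0.0364  0.0111] rows@.036: 22.9
```

```bash
python3 -m handwheel '[[[0.02,-0.0357,-0.0016,0,0],[0.02,-0.0357,-0.0016,0,0],[0.02,-0.0357,-0.0016,0,0],[0.02,-0.0357,-0.0016,0,0],[0.02,-0.0357,-0.0016,0,0],[0.02,-0.0357,-0.0016,0,0],[0.02,-0.0357,-0.0016,0,0],[0.02,-0.0357,-0.0016,0,0],[0.02,-0.0357,-0.0016,0,0],[0.02,-0.0357,-0.0016,0,0],[0.02,-0.0357,-0.0016,0,0],[0.02,-0.0357,-0.0016,0,0]]]'
python3 -m handwheel '[[[0.02,-0.0357,-0.0016,0,0],[0.02,-0.0357,-0.0016,0,0],[0.02,-0.0357,-0.0016,0,0],[0.02,-0.0357,-0.0016,0,0],[0.02,-0.0357,-0.0016,0,0],[0.02,-0.0357,-0.0016,0,0],[0.02,-0.0357,-0.0016,0,0],[0.02,-0.0357,-0.0016,0.02,0],[0.02,-0.0357,-0.0016,0.02,0],[0.02,-0.0357,-0.0016,0.02,0],[0.02,-0.0357,-0.0016,0.02,0],[0.02,0,0,0,0]]]'
python3 -m handwheel '[[[0.02,0,0,0.03,0],[0.02,0,0,0.03,0],[0.02,0,0,0.02,0],[0.02,0,0,0,0],[0.02,0,0,0,0],[0.02,0,0,0,0]]]'
python3 - <<'E'
from h import *
st,im=snap("wrist","w3.png"); c=cam("wrist",st); print(st["eef_pos"],yaw(st))
go(.4376,-.396,.02,86)
for k,z in(("kit_box",0),("lid",0)):
    for r in viewer.pinpoint("wrist",k)[:2]:
        u,v=r["xy"][0]*512,r["xy"][1]*384; print(k,r["confidence"],u,v,px2z(c,u,v,z))
E
```

```text
time: 8.98
eef_pos: [0.4792, -0.0068, 0.2902]
tcp_rot: [0.731, 0.682, -0.0, -0.0]
contact_force: [0.2, 0.5, -1.1]
opening: 0.345
finger_force: 39.8
time: 9.98
eef_pos: [0.4323, -0.3991, 0.2041]
tcp_rot: [0.733, 0.681, -0.001, -0.004]
contact_force: [-0.2, 1.6, -0.4]
opening: 0.346
finger_force: 39.8
time: 10.48
eef_pos: [0.4363, -0.3964, 0.1324]
tcp_rot: [0.731, 0.683, -0.0, 0.001]
contact_force: [0.6, 0.0, -0.5]
opening: 0.344
finger_force: 39.8
[ 0.43633575 -0.39640238  0.13238423] 86.07983433792269
spin first 0.1 then tool d [0.0009 0.0009 0.1132] rows@.036: 3.1
kit_box 0.92 250.7776 118.31039999999999 [ 0.43783715 -0.33700079  0.        ]
lid 0.93 417.9968 106.21440000000001 [ 0.58372974 -0.33552765  0.        ]
```

View pics/w3.png

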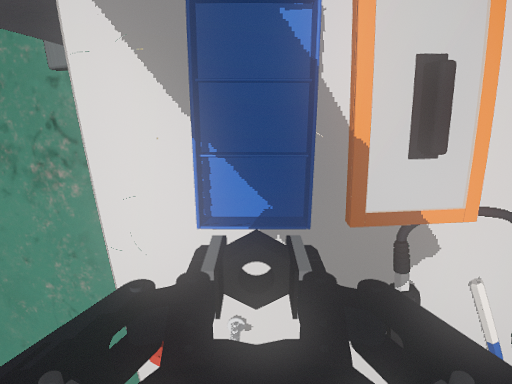

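The nut is held level between the fingers. The box's near end rim is at (197,229)–(311,228), with dividers at rows 155 and 80, so I'll compute the box position from those.

```bash
python3 - <<'E'
from h import *
st=get_state(); c=cam("wrist",st)
a,b=px2z(c,197,229,.028),px2z(c,311,228,.028); print("end",a,b,(a+b)/2)
for l,r,v in((197,315,154.5),(195,318,80)):
    a,b=px2z(c,l,v,.018),px2z(c,r,v,.018); print("div",a,b,(a+b)/2)
E
```

```text
end [ 0.38569508 -0.42572155  0.028     ] [ 0.48373868 -0.43168244  0.028     ] [ 0.43471688 -0.42870199  0.028     ]
div [ 0.39164226 -0.36309851  0.018     ] [ 0.48995494 -0.36993546  0.018     ] [ 0.4407986  -0.36651698  0.018     ]
div [ 0.39697861 -0.30418194  0.018     ] [ 0.49354519 -0.31081463  0.018     ] [ 0.4452619  -0.30749828  0.018     ]
```

```bash
python3 -m handwheel '[[[0.02,0,0.0005,0.03,0],[0.02,0,0.0005,0.03,0],[0.02,0,0,0.03,0],[0.02,0,0,0.02,0],[0.02,0,0,0.0115,0],[0.02,0,0,0,0],[0.02,0,0,0,0],[0.045,0,0,0,0],[0.045,0,0,0,0],[0.045,0,0,0,0],[0.045,0,0,0,0]]]'
python3 -m handwheel '[[[0.045,0,0,-0.02,0],[0.045,0,0,-0.036,0],[0.045,0,0,-0.036,0],[0.06,0,0,-0.036,0],[0.06,0,0,-0.036,0],[0.06,0,0,-0.036,0],[0.06,0,0,-0.036,0],[0.06,0,0,-0.036,0],[0.06,0,0,0,0],[0.06,0,0,0,0]]]'
python3 - <<'E'
from h import *
st,im=snap("wrist","w4.png"); c=cam("wrist",st); print(st["eef_pos"],yaw(st))
for k in("black_nut",):
    for r in viewer.pinpoint("wrist",k)[:2]:
        u,v=r["xy"][0]*512,r["xy"][1]*384; print(k,r["confidence"],u,v,px2z(c,u,v,.004))
print("black in nest view next");go(.4938,.3703,.29,57)
E
```

```text
time: 11.55
eef_pos: [0.4373, -0.3968, 0.0108]
tcp_rot: [0.731, 0.682, -0.0, 0.001]
contact_force: [0.1, 0.8, 1.0]
opening: 0.527
finger_force: 0.0
time: 12.38
eef_pos: [0.4376, -0.3971, 0.2857]
tcp_rot: [0.731, 0.682, -0.0, 0.004]
contact_force: [-0.2, 0.0, -1.1]
opening: 0.703
finger_force: 0.0
[ 0.437559   -0.3971144   0.28570714] 86.06915629987024
black_nut 0.86 254.72 157.28640000000001 [ 0.43899542 -0.39871092  0.004     ]
black in nest view next
spin first 29.1 then tool d [ 0.6736 -0.3689 -0.0094] rows@.036: 21.3
```

The black nut is in the right compartment at (0.439, -0.399). Now the ring.

```bash
python3 -m handwheel '[[[0.065,0,0,0,7.1],[0.065,0,0,0,7.1],[0.065,0,0,0,7.1],[0.065,0,0,0,7.1],[0.065,0.0321,-0.0176,0,0.7],[0.065,0.0321,-0.0176,0,0],[0.065,0.0321,-0.0176,0,0],[0.065,0.0321,-0.0176,0,0],[0.065,0.0321,-0.0176,0,0],[0.065,0.0321,-0.0176,0,0],[0.065,0.0321,-0.0176,0,0],[0.065,0.0321,-0.0176,0,0]]]'
python3 -m handwheel '[[[0.065,0.0321,-0.0176,0,0],[0.065,0.0321,-0.0176,0,0],[0.065,0.0321,-0.0176,0,0],[0.065,0.0321,-0.0176,0,0],[0.065,0.0321,-0.0176,0,0],[0.065,0.0321,-0.0176,0,0],[0.065,0.0321,-0.0176,0,0],[0.065,0.0321,-0.0176,0,0],[0.065,0.0321,-0.0176,0,0],[0.065,0.0321,-0.0176,0,0],[0.065,0.0321,-0.0176,0.02,0],[0.065,0.0321,-0.0176,0.02,0]]]'
python3 -m handwheel '[[[0.065,0.0321,-0.0176,0.02,0],[0.065,0,0,0.035,0],[0.065,0,0,0.035,0],[0.065,0,0,0.03,0],[0.065,0,0,0.02,0],[0.065,0,0,0,0],[0.065,0,0,0,0],[0.065,0,0,0,0]]]'
python3 - <<'E'
from fit import *
st,im=snap("wrist","w5.png"); c=cam("wrist",st); print(st["eef_pos"],yaw(st))
k="brass_ring"
for r in viewer.outline_of("wrist",k)[:3]:
    e=r["extent"]; print(e)
    g=px2z(c,(e[0]+e[2]/2)*512,(e[1]+e[3]/2)*384,.022)
    b=fit(k,c,r["mask"],g[0],g[1]); print(r["confidence"],g,b.x,b.fun)
go(.4938,.3703,.0105,57)
E
```

```text
time: 13.48
eef_pos: [0.4569, -0.1018, 0.2787]
tcp_rot: [0.879, 0.477, -0.001, -0.002]
contact_force: [1.3, 0.5, -0.2]
opening: 0.761
finger_force: 0.0
time: 14.48
eef_pos: [0.4906, 0.3359, 0.2399]
tcp_rot: [0.879, 0.477, -0.0, 0.0]
contact_force: [0.6, 0.1, 0.2]
opening: 0.763
finger_force: 0.0
time: 15.15
eef_pos: [0.4942, 0.3706, 0.1019]
tcp_rot: [0.879, 0.477, 0.0, -0.0]
contact_force: [0.7, 1.2, 0.3]
opening: 0.758
finger_force: 0.0
[0.49415748 0.37059743 0.1018922 ] 56.95674238166394
[0.1359, 0.6154, 0.098, 0.1044]
0.83 [0.36128198 0.4035972  0.022     ] [0.35882273 0.40315178 5.02357654] 0.42515017567720725
[0.4449, 0.4646, 0.1094, 0.1357]
0.76 [0.49489338 0.36959868 0.022     ] [0.49393346 0.37008239 6.68028103] 0.24643470120143546
[0.3457, 0.8326, 0.0215, 0.056]
0.47 [0.37804341 0.30738492 0.022     ] [ 0.36620582  0.29996888 18.01905267] 13.597214586769288
spin first -0.0 then tool d [-0.0014 -0.0007  0.0931] rows@.036: 2.6
```

```bash
python3 -m handwheel '[[[0.065,0,0,0.03,0],[0.065,0,0,0.03,0],[0.065,0,0,0.02,0],[0.065,0,0,0.013,0],[0.065,0,0,0,0],[0.03,0,0,0,0],[0.03,0,0,0,0],[0.03,0,0,0,0],[0.03,0,0,0,0],[0.03,0,0,0,0],[0.03,0,0,0,0],[0.03,0,0,0,0]]]' 40
python3 -m handwheel '[[[0.03,0,0,-0.015,0],[0.03,0,0,-0.036,0],[0.03,0,0,-0.036,-7.1],[0.03,0,0,-0.036,-7.1],[0.03,0,0,-0.036,-7.1],[0.03,0,0,-0.036,-7.1],[0.03,0,0,-0.036,-0.8],[0.03,0,0,-0.036,0],[0.03,0,0,-0.014,0],[0.03,0,0,0,0],[0.03,0,0,0,0]]]'
python3 - <<'E'
from h import *
go(.4415,-.337,.29,86.2)
E
```

```text
time: 16.25
eef_pos: [0.4957, 0.3715, 0.0111]
tcp_rot: [0.879, 0.477, 0.002, 0.0]
contact_force: [0.3, -0.8, 6.4]
opening: 0.438
finger_force: 40.5
time: 17.17
eef_pos: [0.4937, 0.3704, 0.289]
tcp_rot: [0.73, 0.683, 0.0, 0.0]
contact_force: [-0.4, -0.5, -1.1]
opening: 0.438
finger_force: 40.4
spin first -0.0 then tool d [-0.7093 -0.0052 -0.001 ] rows@.036: 19.7
```

The opening of 37.4 mm is less than the ring's 41 mm, so I'll check the grasp.

```bash
python3 - <<'E'
from h import *
st,im=snap("wrist","w6.png")
cv2.imwrite("pics/w6c.png",cv2.resize(im[200:330,150:360],None,fx=3,fy=3,interpolation=cv2.INTER_CUBIC))
E
```

```text
(no output)
```

View pics/w6c.png

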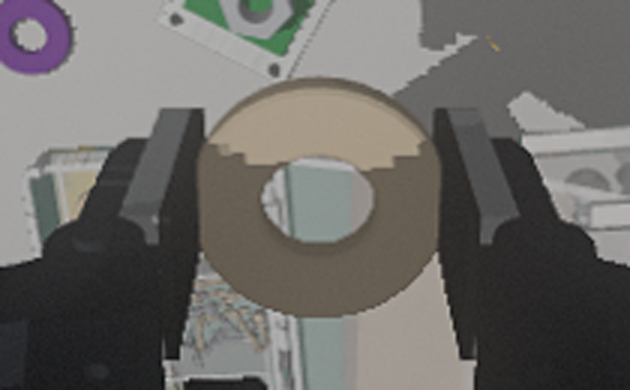

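The ring is held level and centred between the pads. On to the middle compartment.

```bash
python3 -m handwheel '[[[0.03,-0.0355,-0.0003,0,0],[0.03,-0.0355,-0.0003,0,0],[0.03,-0.0355,-0.0003,0,0],[0.03,-0.0355,-0.0003,0,0],[0.03,-0.0355,-0.0003,0,0],[0.03,-0.0355,-0.0003,0,0],[0.03,-0.0355,-0.0003,0,0],[0.03,-0.0355,-0.0003,0,0],[0.03,-0.0355,-0.0003,0,0],[0.03,-0.0355,-0.0003,0,0],[0.03,-0.0355,-0.0003,0,0],[0.03,-0.0355,-0.0003,0,0]]]'
python3 -m handwheel '[[[0.03,-0.0355,-0.0003,0,0],[0.03,-0.0355,-0.0003,0,0],[0.03,-0.0355,-0.0003,0,0],[0.03,-0.0355,-0.0003,0,0],[0.03,-0.0355,-0.0003,0,0],[0.03,-0.0355,-0.0003,0.02,0],[0.03,-0.0355,-0.0003,0.02,0],[0.03,-0.0355,0,0.02,0],[0.03,0,0,0.035,0],[0.03,0,0,0.035,0],[0.03,0,0,0.03,0],[0.03,0,0,0,0]]]'
python3 -m handwheel '[[[0.03,0,0,0,0],[0.03,0,0,0,0]]]'
python3 - <<'E'
from h import *
go(.4415,-.337,.010,86.2)
E
```

```text
time: 18.22
eef_pos: [0.4599, -0.0554, 0.2855]
tcp_rot: [0.73, 0.683, -0.001, -0.003]
contact_force: [1.3, 0.6, -0.8]
opening: 0.446
finger_force: 40.4
time: 19.22
eef_pos: [0.4351, -0.3321, 0.118]
tcp_rot: [0.731, 0.683, 0.0, -0.011]
contact_force: [-0.7, 0.7, -1.7]
opening: 0.44
finger_force: 40.4
time: 19.38
eef_pos: [0.4407, -0.3374, 0.1294]
tcp_rot: [0.73, 0.683, 0.0, -0.0]
contact_force: [0.2, -0.4, -0.0]
opening: 0.438
finger_force: 40.4
spin first -0.0 then tool d [0.0005 0.0008 0.1194] rows@.036: 3.3
```

```bash
python3 -m handwheel '[[[0.03,0.0005,0.0008,0.03,0],[0.03,0,0,0.03,0],[0.03,0,0,0.03,0],[0.03,0,0,0.02,0],[0.03,0,0,0.0085,0],[0.03,0,0,0,0],[0.03,0,0,0,0],[0.052,0,0,0,0],[0.052,0,0,0,0],[0.052,0,0,0,0],[0.052,0,0,0,0]]]'
python3 -m handwheel '[[[0.052,0,0,-0.02,0],[0.052,0,0,-0.036,0],[0.052,0,0,-0.036,0],[0.06,0,0,-0.036,0],[0.06,0,0,-0.036,0],[0.06,0,0,-0.036,0],[0.06,0,0,-0.036,0],[0.06,0,0,-0.036,0],[0.06,0,0,0,0],[0.06,0,0,0,0]]]'
python3 - <<'E'
from h import *
st,im=snap("wrist","w7.png"); c=cam("wrist",st); print(st["eef_pos"],yaw(st))
for k in("black_nut","brass_ring"):
    for r in viewer.pinpoint("wrist",k)[:2]:
        u,v=r["xy"][0]*512,r["xy"][1]*384; print(k,r["confidence"],u,v,px2z(c,u,v,.004))
go(.4624,.3171,.29,43)
E
```

```text
time: 20.3
eef_pos: [0.4421, -0.3377, 0.0122]
tcp_rot: [0.73, 0.683, -0.0, 0.001]
contact_force: [0.7, 0.0, 0.3]
opening: 0.607
finger_force: 0.0
time: 21.13
eef_pos: [0.4424, -0.3381, 0.2869]
tcp_rot: [0.73, 0.683, -0.0, 0.004]
contact_force: [0.1, -0.5, -0.9]
opening: 0.703
finger_force: 0.0
[ 0.44242455 -0.33807518  0.28686693] 86.16430042473628
black_nut 0.61 255.8976 197.91359999999997 [ 0.44154807 -0.39831526  0.004     ]
brass_ring 0.81 253.0816 159.7824 [ 0.44138656 -0.34297717  0.004     ]
spin first 43.2 then tool d [ 0.4615 -0.4632 -0.009 ] rows@.036: 18.2
```

```bash
python3 -m handwheel '[[[0.06,0,0,0,7.1],[0.06,0,0,0,7.1],[0.06,0,0,0,7.1],[0.06,0,0,0,7.1],[0.06,0,0,0,7.1],[0.06,0,0,0,7.1],[0.06,0.0256,-0.0257,0,0.6],[0.06,0.0256,-0.0257,0,0],[0.06,0.0256,-0.0257,0,0],[0.06,0.0256,-0.0257,0,0],[0.06,0.0256,-0.0257,0,0],[0.06,0.0256,-0.0257,0,0]]]'
python3 -m handwheel '[[[0.06,0.0256,-0.0257,0,0],[0.06,0.0256,-0.0257,0,0],[0.06,0.0256,-0.0257,0,0],[0.06,0.0256,-0.0257,0,0],[0.06,0.0256,-0.0257,0,0],[0.06,0.0256,-0.0257,0,0],[0.06,0.0256,-0.0257,0,0],[0.06,0.0256,-0.0257,0,0],[0.06,0.0256,-0.0257,0,0],[0.06,0.0256,-0.0257,0,0],[0.06,0.0256,-0.0257,0.02,0],[0.06,0.0256,-0.0257,0.02,0]]]'
python3 -m handwheel '[[[0.06,0,0,0.035,0],[0.06,0,0,0.035,0],[0.06,0,0,0.035,0],[0.06,0,0,0.02,0],[0.06,0,0,0,0],[0.06,0,0,0,0],[0.06,0,0,0,0]]]'
python3 - <<'E'
from fit import *
st,im=snap("wrist","w8.png"); c=cam("wrist",st); print(st["eef_pos"],yaw(st))
k="steel_nut"
for r in viewer.outline_of("wrist",k)[:2]:
    e=r["extent"]
    g=px2z(c,(e[0]+e[2]/2)*512,(e[1]+e[3]/2)*384,.026)
    b=fit(k,c,r["mask"],g[0],g[1]); print(r["confidence"],g,b.x,b.x[2]%60,b.fun)
go(.4624,.3171,.0105,43)
E
```

```text
time: 22.28
eef_pos: [0.4472, -0.1175, 0.2805]
tcp_rot: [0.931, 0.366, -0.001, -0.002]
contact_force: [1.0, 0.7, -0.2]
opening: 0.703
finger_force: 0.0
time: 23.28
eef_pos: [0.4626, 0.3174, 0.2417]
tcp_rot: [0.93, 0.366, -0.0, 0.0]
contact_force: [0.1, 0.5, -0.7]
opening: 0.706
finger_force: 0.0
time: 23.87
eef_pos: [0.4635, 0.3157, 0.1186]
tcp_rot: [0.931, 0.366, 0.0, -0.0]
contact_force: [0.8, 0.2, 0.5]
opening: 0.705
finger_force: 0.0
[0.46353913 0.31566083 0.11863278] 42.954102327636534
0.84 [0.46301553 0.31781618 0.026     ] [ 0.46338422  0.31754273 13.80838003] 13.808380026145816 0.2281747598368206
0.65 [0.52610889 0.41512111 0.026     ] [ 0.53208657  0.4211075  56.77602551] 56.77602551300748 0.6122452611907092
spin first -0.0 then tool d [-0.0008 -0.0022  0.1096] rows@.036: 3.0
```

```bash
python3 -m handwheel '[[[0.06,0.0008,-0.0016,0.03,-0.8],[0.06,0,0,0.03,0],[0.06,0,0,0.028,0],[0.06,0,0,0.015,0],[0.06,0,0,0.005,0],[0.02,0,0,0,0],[0.02,0,0,0,0],[0.02,0,0,0,0],[0.02,0,0,0,0],[0.02,0,0,0,0],[0.02,0,0,0,0],[0.02,0,0,0,0]]]' 40
python3 -m handwheel '[[[0.02,0,0,-0.015,0],[0.02,0,0,-0.036,0],[0.02,0,0,-0.036,-7.1],[0.02,0,0,-0.036,-7.1],[0.02,0,0,-0.036,-7.1],[0.02,0,0,-0.036,-7.1],[0.02,0,0,-0.036,-7.1],[0.02,0,0,-0.036,-7.1],[0.02,0,0,-0.012,0],[0.02,0,0,0,0],[0.02,0,0,0,0]]]'
python3 - <<'E'
from h import *
go(.4455,-.277,.29,86.3)
E
```

```text
time: 24.97
eef_pos: [0.4644, 0.3181, 0.0123]
tcp_rot: [0.928, 0.373, 0.002, -0.0]
contact_force: [1.0, -0.4, 6.0]
opening: 0.342
finger_force: 40.3
time: 25.88
eef_pos: [0.4623, 0.3171, 0.2884]
tcp_rot: [0.73, 0.684, 0.0, 0.0]
contact_force: [0.3, 0.1, -0.7]
opening: 0.341
finger_force: 39.7
spin first -0.0 then tool d [-0.594   0.0216 -0.0016] rows@.036: 16.5
```

```bash
python3 -m handwheel '[[[0.02,-0.035,0.0013,0,0],[0.02,-0.035,0.0013,0,0],[0.02,-0.035,0.0013,0,0],[0.02,-0.035,0.0013,0,0],[0.02,-0.035,0.0013,0,0],[0.02,-0.035,0.0013,0,0],[0.02,-0.035,0.0013,0,0],[0.02,-0.035,0.0013,0,0],[0.02,-0.035,0.0013,0,0],[0.02,-0.035,0.0013,0,0],[0.02,-0.035,0.0013,0,0],[0.02,-0.035,0.0013,0,0]]]'
python3 -m handwheel '[[[0.02,-0.035,0.0013,0,0],[0.02,-0.035,0.0013,0,0],[0.02,-0.035,0.0013,0,0],[0.02,-0.035,0.0013,0.02,0],[0.02,-0.035,0.0013,0.02,0],[0.02,0,0,0.035,0],[0.02,0,0,0.035,0],[0.02,0,0,0.03,0],[0.02,0,0,0.02,0],[0.02,0,0,0,0],[0.02,0,0,0,0],[0.02,0,0,0,0]]]'
python3 - <<'E'
from h import *
print(get_state()["eef_pos"]);go(.4455,-.277,.010,86.3)
E
```

```text
time: 26.88
eef_pos: [0.4496, -0.1039, 0.2849]
tcp_rot: [0.73, 0.684, -0.001, -0.003]
contact_force: [0.2, -0.2, 0.6]
opening: 0.346
finger_force: 39.7
time: 27.88
eef_pos: [0.4468, -0.2778, 0.1287]
tcp_rot: [0.729, 0.684, -0.0, -0.0]
contact_force: [-0.4, -0.2, 0.1]
opening: 0.345
finger_force: 39.7
[ 0.44678248 -0.27783696  0.12873308]
spin first 0.0 then tool d [ 0.0008 -0.0013  0.1187] rows@.036: 3.3
```

```bash
python3 -m handwheel '[[[0.02,0.0008,-0.0013,0.03,0],[0.02,0,0,0.03,0],[0.02,0,0,0.03,0],[0.02,0,0,0.02,0],[0.02,0,0,0.0085,0],[0.02,0,0,0,0],[0.02,0,0,0,0],[0.045,0,0,0,0],[0.045,0,0,0,0],[0.045,0,0,0,0],[0.045,0,0,0,0]]]'
python3 -m handwheel '[[[0.045,0,0,-0.02,0],[0.045,0,0,-0.036,0],[0.045,0,0,-0.036,0],[0.04,-0.02,0.03,-0.036,0],[0.04,-0.02,0.03,-0.036,0],[0.04,0,0.02,-0.036,0],[0.04,0,0,-0.03,0],[0.04,0,0,0,0],[0.04,0,0,0,0],[0.04,0,0,0,0]]]'
python3 - <<'E'
from h import *
st,im=snap("wrist","w9.png"); c=cam("wrist",st); print(st["eef_pos"],yaw(st),st["opening"])
for k,z in(("black_nut",.004),("brass_ring",.004),("steel_nut",.004),("lid",0),("kit_box",0)):
    for r in viewer.pinpoint("wrist",k)[:2]:
        u,v=r["xy"][0]*512,r["xy"][1]*384; print(k,round(r["confidence"],2),round(u),round(v),px2z(c,u,v,z))
E
```

```text
time: 28.8
eef_pos: [0.4463, -0.2777, 0.0116]
tcp_rot: [0.729, 0.684, 0.0, 0.001]
contact_force: [0.7, 0.4, 0.1]
opening: 0.527
finger_force: 0.0
time: 29.63
eef_pos: [0.5119, -0.3137, 0.2266]
tcp_rot: [0.729, 0.684, -0.0, -0.001]
contact_force: [-0.3, 0.4, -1.1]
opening: 0.464
finger_force: 0.0
[ 0.51191078 -0.31368207  0.22662894] 86.36434617004954 0.4644022278040011
black_nut 0.76 203 235 [ 0.44059845 -0.39920724  0.004     ]
brass_ring 0.93 199 193 [ 0.44182625 -0.34274991  0.004     ]
steel_nut 0.92 199 142 [ 0.44906711 -0.28144292  0.004     ]
lid 0.63 311 180 [ 0.57969556 -0.33577712  0.        ]
kit_box 0.88 197 187 [ 0.43978356 -0.33559493  0.        ]
```

View pics/w9.png

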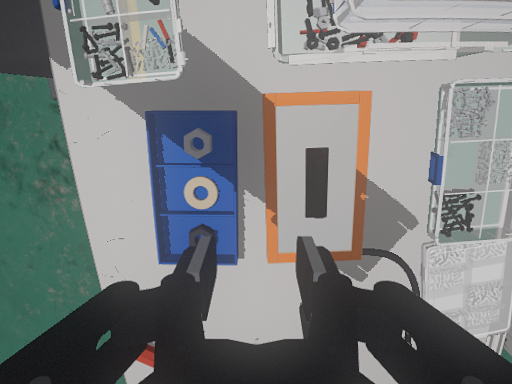

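All three parts are in their compartments: silver at (198,143), ring at (201,193), black at (203,236). The handle is centred at (317,183) and a clear bin stands above it at rows under 62. I'll compute the lid pose and the bin clearance.

```bash
python3 - <<'E'
from h import *
st=get_state(); c=cam("wrist",st)
Cr=np.array([px2z(c,u,v,.016)[:2] for u,v in((264,94),(371,91),(360,261),(269,263))],np.float32)
print("lid",cv2.minAreaRect(Cr),Cr.mean(0))
H=np.array([px2z(c,u,v,.042)[:2] for u,v in((306,148),(328,148),(328,218),(306,218))],np.float32);print(cv2.minAreaRect(H),H.mean(0))
print(np.degrees(np.arctan2(*(Cr[0]-Cr[3])[::-1])),np.degrees(np.arctan2(*(Cr[1]-Cr[2])[::-1])))
print("cam",c[5])
for z in(0,.04,.08,.12,.16,.2,.23): print(z,px2z(c,280,62,z)[:2],px2z(c,450,53,z)[:2],px2z(c,340,15,z)[:2])
E
python3 - <<'E'
from h import *
c=cam("side"); im=viewer.read_camera("side"); cv2.imwrite("pics/s1.png",cv2.resize(im[90:220,120:310],None,fx=4,fy=4,interpolation=cv2.INTER_CUBIC))
E
```

```text
lid ((0.5824114084243774, -0.33701273798942566), (0.2062092423439026, 0.11694347113370895), 88.25328826904297) [ 0.5826569  -0.33665353]
((0.5789899230003357, -0.33021557331085205), (0.07961973547935486, 0.024775022640824318), 88.8897476196289) [ 0.5786034  -0.33015755]
88.516205 88.25329
cam [ 0.51822905 -0.24168333  0.36865394]
0 [ 0.54721792 -0.19877726] [ 0.74031373 -0.19759566] [ 0.61440178 -0.15392717]
0.04 [ 0.54407255 -0.20343269] [ 0.71621691 -0.2023793 ] [ 0.60396677 -0.16344897]
0.08 [ 0.54092717 -0.20808812] [ 0.69212009 -0.20716294] [ 0.59353175 -0.17297076]
0.12 [ 0.5377818  -0.21274355] [ 0.66802327 -0.21194658] [ 0.58309674 -0.18249255]
0.16 [ 0.53463642 -0.21739898] [ 0.64392645 -0.21673021] [ 0.57266172 -0.19201434]
0.2 [ 0.53149105 -0.22205441] [ 0.61982963 -0.22151385] [ 0.56222671 -0.20153614]
0.23 [ 0.52913201 -0.22554599] [ 0.60175702 -0.22510158] [ 0.55440045 -0.20867748]
```

View pics/s1.png

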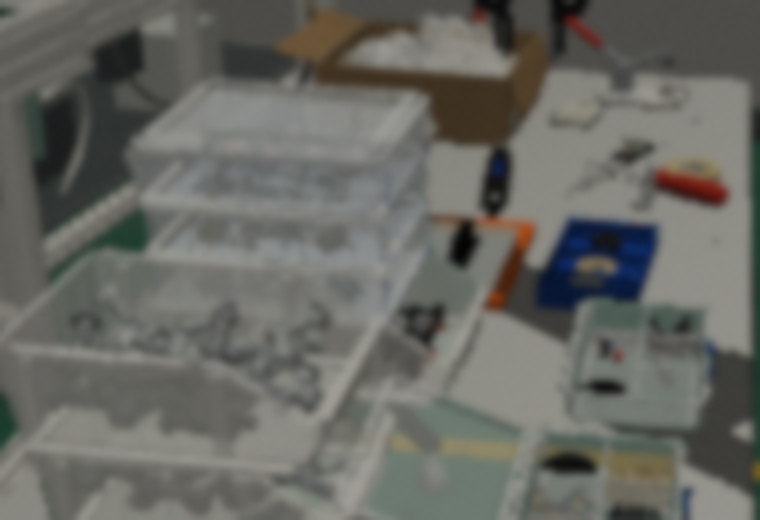

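```bash
python3 - <<'E'
from h import *
go(.5815,-.335,.022,88.3)
E
```

```text
spin first -1.9 then tool d [-0.0191  0.0701  0.2042] rows@.036: 6.0
```

```bash
python3 -m handwheel '[[[0.04,0,0,0,-1.9],[0.04,-0.01,0.035,0,0],[0.04,-0.009,0.035,0,0],[0.04,0,0,0.03,0],[0.04,0,0,0.03,0],[0.04,0,0,0.03,0],[0.04,0,0,0.025,0],[0.04,0,0,0.02,0],[0.04,0,0,0,0],[0.04,0,0,0,0],[0.04,0,0,0,0]]]' 80
python3 - <<'E'
from h import *
st,im=snap("wrist","w10.png"); c=cam("wrist",st); print(st["eef_pos"],yaw(st))
cv2.imwrite("pics/w10c.png",im[100:384,100:420])
go(.5815,-.335,.022,88.3); print([proj(c,(.5815+dx,-.335+dy,.042)).round() for dx in(-.007,.007) for dy in(-.035,.035)])
E
```

```text
time: 30.9
eef_pos: [0.5826, -0.3359, 0.0938]
tcp_rot: [0.718, 0.696, 0.0, 0.001]
contact_force: [0.1, 0.3, 0.5]
opening: 0.467
finger_force: 0.0
[ 0.58259255 -0.33588328  0.09378399] 88.25998131074
spin first -0.0 then tool d [ 0.0011 -0.0015  0.0726] rows@.036: 2.0
[array([243., 262.]), array([239., 163.]), array([263., 261.]), array([261., 162.])]
```

View pics/w10.png

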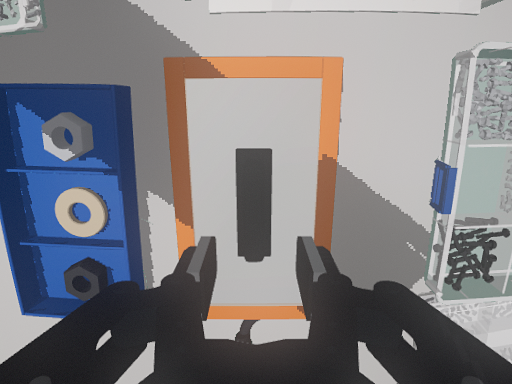

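Handle top at columns 237–272, rows 148–257, centred between the open fingers. The lid's end edges are at rows 58 and 319. Refining its centre before closing.

```bash
python3 - <<'E'
from h import *
st=get_state(); c=cam("wrist",st)
a,b=px2z(c,254,57.5,.016),px2z(c,254,319,.016); print("ends",a,b,(a+b)/2)
a,b=px2z(c,165,58,.016),px2z(c,343,57,.016); print("edge",a,b,(a+b)/2)
for z in(.042,.05): print("handle",z,[px2z(c,u,v,z)[:2].round(4) for u,v in((237,149),(272,149),(238,257),(271,257))])
E
```

```text
ends [ 0.58671014 -0.23471996  0.016     ] [ 0.58002331 -0.44012815  0.016     ] [ 0.58336672 -0.33742406  0.016     ]
edge [ 0.52745385 -0.23273413  0.016     ] [ 0.64602864 -0.2357407   0.016     ] [ 0.58674124 -0.23423741  0.016     ]
handle 0.042 [array([ 0.5743, -0.2916]), array([ 0.5962, -0.2923]), array([ 0.5713, -0.3668]), array([ 0.5943, -0.3676])]
handle 0.05 [array([ 0.5748, -0.2904]), array([ 0.5958, -0.2911]), array([ 0.5719, -0.3626]), array([ 0.594 , -0.3633])]
```

```bash
python3 -m handwheel '[[[0.04,-0.001,0.001,0.025,0],[0.04,0,0,0.025,0],[0.04,0,0,0.015,0],[0.04,0,0,0.006,0],[0.04,0,0,0,0],[0.0,0,0,0,0],[0.0,0,0,0,0],[0.0,0,0,0,0],[0.0,0,0,0,0],[0.0,0,0,0,0],[0.0,0,0,0,0],[0.0,0,0,0,0]]]' 80
```

```text
time: 31.95
eef_pos: [0.5841, -0.3373, 0.0236]
tcp_rot: [0.718, 0.696, 0.0, 0.002]
contact_force: [-0.8, 0.2, 5.9]
opening: 0.144
finger_force: 82.3
```

```bash
python3 -m handwheel '[[[0.0,0,0,-0.012,0],[0.0,0,0,-0.025,0],[0.0,0,0,-0.025,0],[0.0,0,0,-0.025,1.9],[0.0,-0.0015,-0.0237,0,0],[0.0,-0.0015,-0.0237,0,0],[0.0,-0.0015,-0.0237,0,0],[0.0,-0.0015,-0.0237,0,0],[0.0,-0.0015,-0.0237,0,0],[0.0,-0.0015,-0.0237,0,0],[0.0,0,0,0,0],[0.0,0,0,0,0]]]'
python3 -m handwheel '[[[0.0,0,0,0,0],[0.0,0,0,0,0]]]'
python3 - <<'E'
from h import *
st,im=snap("wrist","w11.png"); print(st["eef_pos"],yaw(st),st["opening"],st["finger_force"])
viewer.read_camera("top")
im=viewer.read_camera("top");cv2.imwrite("pics/t11.png",cv2.resize(im[110:250,300:440],None,fx=4,fy=4,interpolation=cv2.INTER_CUBIC))
go(.4415,-.337,.04,86.4)
E
```

```text
time: 32.95
eef_pos: [0.4392, -0.3358, 0.1082]
tcp_rot: [0.73, 0.684, 0.0, -0.0]
contact_force: [0.5, -1.1, -0.2]
opening: 0.141
finger_force: 81.3
time: 33.12
eef_pos: [0.4411, -0.3364, 0.1086]
tcp_rot: [0.729, 0.684, 0.0, 0.0]
contact_force: [0.4, 1.0, -1.0]
opening: 0.143
finger_force: 81.3
[ 0.44109153 -0.33636477  0.10862573] 86.39044642893559 0.14262481995209378 81.26981019973755
spin first 0.0 then tool d [-0.0008  0.0005  0.0683] rows@.036: 1.9
```

View pics/w11.png

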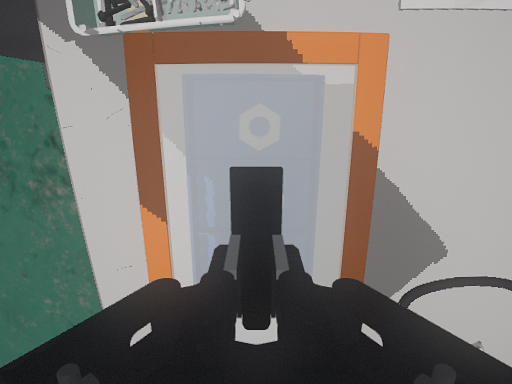

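```bash
python3 - <<'E'
from h import *
st=get_state(); c=cam("wrist",st)
u=np.array([.0628,.998])
a,b=px2z(c,182,74,.028),px2z(c,324,74,.028); m=(a+b)[:2]/2; print("box end",a,b,m,"centre",m-.092*u)
for z in(.101,.097):
  a,b=px2z(c,124,33,z),px2z(c,389,33,z); m=(a+b)[:2]/2; print("lid end",a,b,m,"centre",m-.103*u)
  a,b=px2z(c,156,65,z),px2z(c,357,65,z); print("inner",a,b)
E
```

```text
box end [ 0.39839489 -0.24159682  0.028     ] [ 0.49455596 -0.24771808  0.028     ] [ 0.44647542 -0.24465745] centre [ 0.44069782 -0.33647345]
lid end [ 0.3902173  -0.22932084  0.101     ] [ 0.50864585 -0.23677733  0.101     ] [ 0.44943158 -0.23304908] centre [ 0.44296318 -0.33584308]
inner [ 0.40290259 -0.24410483  0.101     ] [ 0.49418752 -0.24986116  0.101     ]
lid end [ 0.38870069 -0.22839745  0.097     ] [ 0.51028749 -0.23605279  0.097     ] [ 0.44949409 -0.23222512] centre [ 0.44302569 -0.33501912]
inner [ 0.40172428 -0.2435757   0.097     ] [ 0.49544358 -0.24948553  0.097     ]
```

The lid is level, the box shows through it, and the lid sits about 2 mm too far in +x. I'll correct that and lower it.

```bash
python3 -m handwheel '[[[0.0,-0.0005,-0.002,0.01,0],[0.0,0,0,0.015,0],[0.0,0,0,0.012,0],[0.0,0,0,0.008,0],[0.0,0,0,0.007,0],[0.0,0,0,0.005,0],[0.0,0,0,0.004,0],[0.0,0,0,0.003,0],[0.0,0,0,0.002,0],[0.0,0,0,0,0]]]'
```

```text
time: 34.1
eef_pos: [0.4383, -0.3366, 0.0422]
tcp_rot: [0.729, 0.684, -0.0, -0.0]
contact_force: [0.3, -0.5, -0.8]
opening: 0.143
finger_force: 81.3
```

```bash
python3 -m handwheel '[[[0.0,0,0,0.002,0],[0.0,0,0,0.0015,0],[0.0,0,0,0,0],[0.0,0,0,0,0]]]'
```

```text
time: 34.43
eef_pos: [0.4387, -0.337, 0.0396]
tcp_rot: [0.729, 0.684, -0.0, 0.001]
contact_force: [0.3, 0.5, 2.4]
opening: 0.136
finger_force: 81.8
```

It touches down at exactly the seated height (TCP at 0.0396). Releasing and checking.

```bash
python3 -m handwheel '[[[0.04,0,0,0,0],[0.04,0,0,0,0],[0.04,0,0,0,0],[0.04,0,0,0,0],[0.04,0,0,-0.015,0],[0.04,0,0,-0.03,0],[0.04,0,0,-0.03,0],[0.04,0,0,-0.03,0],[0.04,0,0,-0.03,0],[0.04,0,0,-0.03,0],[0.04,0,0,0,0],[0.04,0,0,0,0]]]'
python3 - <<'E'
from h import *
st,im=snap("wrist","w12.png"); c=cam("wrist",st); print(st["eef_pos"],yaw(st))
hsv=cv2.cvtColor(im,cv2.COLOR_BGR2HSV); m=cv2.inRange(hsv,(5,150,80),(20,255,255))
vv,uu=np.nonzero(m); P=np.array([px2z(c,a,b,.032)[:2] for a,b in zip(uu,vv)]).astype(np.float32); print(cv2.minAreaRect(P))
for k in("lid","kit_box","black_nut","brass_ring","steel_nut"):
    for r in viewer.pinpoint("wrist",k)[:1]:
        u,v=r["xy"][0]*512,r["xy"][1]*384; print(k,r["confidence"],px2z(c,u,v,.016 if k=="lid" else .004))
E
```

```text
time: 35.43
eef_pos: [0.4392, -0.3376, 0.2064]
tcp_rot: [0.729, 0.684, -0.0, 0.003]
contact_force: [-0.1, 0.3, -0.7]
opening: 0.465
finger_force: 0.0
[ 0.43924863 -0.33758868  0.20643218] 86.36657517770186
((0.44005605578422546, -0.3351074159145355), (0.20250378549098969, 0.11819659918546677), 86.20299530029297)
lid 0.79 [ 0.44110114 -0.33716876  0.016     ]
```

View pics/w12.png

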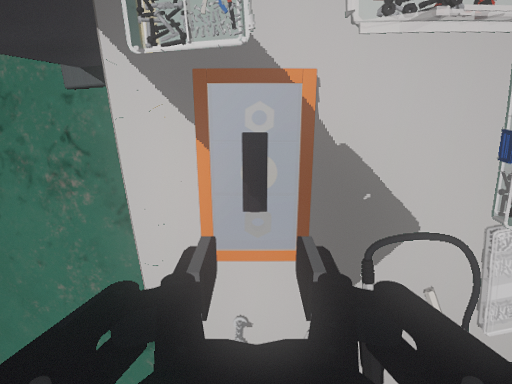

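The lid is flat and square over the box with its rim at (193–317, 69–262), the three parts show through it, and the gripper is clear.

```bash
python3 -c "
from plant import sign_off; print(sign_off())"
```

```text
the job is handed in; nothing more can be done
None
```

The job is handed in after about 35 s of robot time: black nut in the right compartment, brass ring in the middle, steel nut in the left, and the lid on flat at its seated height, all confirmed by camera; the sign-off returned no verdict.

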